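Put the sample pots into their holders

TASK

Put the four lidded sample pots of nuts away for inspection, one after another: stand each pot upright on the floor of the blue holder whose recess has its own shape and size (small round, large round, small square, large square), the square ones with their sides parallel to the sides of their holder. Set each one down gently, without dropping it, and leave the spray bottle and the open cup where they are.

Things in the scene. Friction and masses are not known exactly. Their poses are not given: they have to be found in the camera images.
- small_round_pot: small round sample pot: closed clear cylinder with nuts inside and a flush white round lid, standing upright, 36 mm in diameter, 58 mm tall over all (the lid is the top 18 mm, same width as the body). Origin: centre of its underside, z up. 0.04 to 0.09 kg.
- small_square_pot: small square sample pot: closed clear box with nuts inside and a flush white square lid, standing upright, 36 by 36 mm, 58 mm tall over all (the lid is the top 18 mm, same width as the body). Origin: centre of its underside, z up, x and y square to its sides. 0.04 to 0.10 kg.
- small_round_holder: small round holder: blue plastic, fixed to the bench, 62 mm in diameter outside and 12 mm high, with an open round recess 52 mm in diameter (rim walls 5 mm thick); the recess floor is 5 mm above the bench. Origin: centre of its underside, z up.
- small_square_holder: small square holder: blue plastic, fixed to the bench, 62 mm square outside and 12 mm high, with an open square recess 52 mm square (rim walls 5 mm thick); the recess floor is 5 mm above the bench. Origin: centre of its underside, z up, x and y square to its sides.
- large_round_pot: large round sample pot: closed clear cylinder with nuts inside and a flush white round lid, standing upright, 58 mm in diameter, 74 mm tall over all (the lid is the top 18 mm, same width as the body). Origin: centre of its underside, z up. 0.11 to 0.23 kg.
- large_square_pot: large square sample pot: closed clear box with nuts inside and a flush white square lid, standing upright, 58 by 58 mm, 74 mm tall over all (the lid is the top 18 mm, same width as the body). Origin: centre of its underside, z up, x and y square to its sides. 0.13 to 0.27 kg.
- large_round_holder: large round holder: blue plastic, fixed to the bench, 84 mm in diameter outside and 12 mm high, with an open round recess 74 mm in diameter (rim walls 5 mm thick); the recess floor is 5 mm above the bench. Origin: centre of its underside, z up.
- large_square_holder: large square holder: blue plastic, fixed to the bench, 84 mm square outside and 12 mm high, with an open square recess 74 mm square (rim walls 5 mm thick); the recess floor is 5 mm above the bench. Origin: centre of its underside, z up, x and y square to its sides.
- spray_bottle: Bystander: white round bottle with grey spray head, 56 mm in diameter, 156 mm tall, standing loose. Origin: centre of its underside.
- open_cup: Bystander: open round metal cup of nuts, 80 mm across the rim, 55 mm tall, standing loose. Origin: centre of its underside.

How it is judged:
At the end, for the whole second after the job is handed in: All pots released, upright (0.08 rad), at rest on the recess floor of the holder of their own shape and size, centres within 13 mm of the holder's; square pots within 0.2 rad of parallel to the holder's sides (any quarter turn); bottle and cup within 30 mm of their start (horizontal distance between small_round_pot and small_round_holder below 0.013 m and z of small_round_pot in the frame of small_round_holder between 0.002 and 0.0075 m and angle between each of small_round_pot, small_square_pot, large_round_pot, large_square_pot's own z axis and vertical below 0.08 rad and linear speed of each of small_round_pot, small_square_pot, large_round_pot, large_square_pot below 0.02 m/s and angular speed of each of small_round_pot, small_square_pot, large_round_pot, large_square_pot below 0.2 rad/s and horizontal distance between small_square_pot and small_square_holder below 0.013 m and z of small_square_pot in the frame of small_square_holder between 0.002 and 0.0075 m and (angle between the x axis of small_square_pot and the x axis of small_square_holder, either way round below 0.2 rad or angle between the x axis of small_square_pot and the y axis of small_square_holder, either way round below 0.2 rad) and horizontal distance between large_round_pot and large_round_holder below 0.013 m and z of large_round_pot in the frame of large_round_holder between 0.002 and 0.0075 m and horizontal distance between large_square_pot and large_square_holder below 0.013 m and z of large_square_pot in the frame of large_square_holder between 0.002 and 0.0075 m and (angle between the x axis of large_square_pot and the x axis of large_square_holder, either way round below 0.2 rad or angle between the x axis of large_square_pot and the y axis of large_square_holder, either way round below 0.2 rad) and distance of each of spray_bottle, open_cup from where it was at the start of the episode below 0.03 m); the robot touches nothing.
It fails at once if the spray bottle is moved by more than 30 mm or tipped (distance of spray_bottle from where it was at the start of the episode above 0.03 m or angle between spray_bottle's own z axis and vertical above 0.3 rad).
It fails at once if the open cup is moved by more than 30 mm or tipped (distance of open_cup from where it was at the start of the episode above 0.03 m or angle between open_cup's own z axis and vertical above 0.3 rad).
It fails at once if a pot is dropped: let go with its underside more than 30 mm above the bench ((height (world z) of small_round_pot above 0.03 m and contact force between the fingers and small_round_pot below 0.01 N) or (height (world z) of small_square_pot above 0.03 m and contact force between the fingers and small_square_pot below 0.01 N) or (height (world z) of large_round_pot above 0.03 m and contact force between the fingers and large_round_pot below 0.01 N) or (height (world z) of large_square_pot above 0.03 m and contact force between the fingers and large_square_pot below 0.01 N)).
It also fails if it takes over 115 s, if anything falls off the work surface, if the arm or the gripper's body presses on something with over 40 N, if the wrist force passes 120 N, or if a joint passes its speed limit or range.

ROBOT

A 6-joint arm with a two-finger parallel gripper is mounted at the origin on the work surface. World frame = base frame: x ahead of the robot, y to its left, z up, the work surface at z = 0. Lengths are in m, angles in rad, forces in N, time in s.
With the tool pointing down it reaches from about 0.35 to 0.725 m from the base axis. Payload 4.3 kg.
Tool frame: the origin (TCP) lies midway between the tips of the shut fingers; the grasp point (between the pads) lies r.hold_point_z behind it (r.hold_point_z is the distance from the TCP to the grasp point, in m); z points along the fingers, y is the direction in which the jaws open and shut (so a half turn about z gives the same grasp; the last joint's range is limited). The gripper opens to 85 mm and grips with 20 to 120 N. Pads are 22 mm wide; open, the fingers measure 114 mm over their backs; the gripper's body (76 mm by 85 mm) begins 54 mm behind the grasp point. The pads swing forward as they close: fully open they stand 13 mm farther back than shut.
Start: joints at [-1.416, 0.377, 0.081, 1.274, 0, 1.46], TCP at [0.15, -0.555, 0.231] pointing down, gripper open.
Joint ranges: [-2.72, 2.72], [-0.84, 1.66], [-1.02, 1.22], [-1.77, 2.12], [-1.37, 1.28], [-3.14, 3.14]. Speed limits (rad/s): [2.57, 2.57, 3.14, 3.14, 3.14, 3.14].

INTERFACE

Orientations are given as a rotation vector (axis times angle).
In Python, from plant import r, optics, nets gives the robot as it stands.
- The arm moves only by the shell command python3 -m creep 'ROWS' [FORCE]. ROWS is text: rows parted by semicolons, each of 7 numbers parted by spaces: the turn, a rotation vector about the tool's x, y, z in rad, then the shift along the tool's x, y, z in cm, then the opening, from -1 (shut) to 1 (fully open). A call has exactly 8 rows; each row is the pose to reach, as a shift and turn from the pose commanded when the call began, along the tool's axes at that moment; what a row does not reach only later rows make up. A row lasts 1/12 s, in which the tool goes at most 41.7 mm and 7.16 degrees, less where a joint would pass 70% of its speed; a pose out of reach is approached as far as the arm can. A call with a gripper value outside its range is refused whole. The fingers move at their own pace and stop on an object; FORCE is the grip in N (left out, the last holds). Time passes only in rows, so rows that repeat a pose let the fingers close, or fill a call up. It gives the time, the measured TCP pose, the force and the opening at its end, in the units of the state.
- r.observe(): the state, without advancing time (a new reading comes with each control period).
- optics.snapshot(name): name is "scene" or "side" or "wrist"; returns a dict with "img" (384x512x3 uint8, red, green, blue), "z_map" (384x512 float32, m along the optical axis (not along the pixel's ray), 0 where there is no reading), "fx", "fy", "cx", "cy" (pixels), "k1" (the pictures are not rectified: a ray, as slopes to the right and down, at radius r is drawn at 1 + k1 r^2 times it, then the intrinsics apply), "pose" (4x4, takes a point from camera to world coordinates). Camera axes: x right, y up, looking along -z (the intrinsics and any distortion apply to the point x, -y, -z); pixel columns grow to the right and rows downward; lengths in m; the calibration is good to about 2 mm. A picture is of the moment at which its call begins.
- r.finish_job(): hands the job in, once; it reports no verdict.
Trained networks look in a picture, given as the dict that the camera call returned (one of the last four; its "shot" number tells which), for a name from the list of things; names that differ only in an ending like _2 or _b are one class to them, and where a whole thing is asked for, a point or a joint stands for the part that bears it (a point fixed in the world has none). Each returns a list of dicts, best first, with "p" (0 to 1); they miss things now and then, are a little off and sometimes report something else, mostly with a low value. They report only what shows in the picture. A call takes as long as a camera call.
- nets.trace(picture, name): "mask" (384x512 bool, what is visible of it) and "box" ([centre column, centre row, width, height] in pixels, round what is visible of it).
The state is a dict: "time": time; "joints": joint angles; "joint_vel": joint speeds; "tau": joint torques, N m; "eef_pos": TCP position; "eef_rot": TCP orientation; "force": force on the tool from outside, world axes, zero at the start; "moment": the same for the moment, N m; "opening": finger opening in m.
Only numpy, scipy, OpenCV 4.12 (cv2) and the standard library are available. Lean on these libraries where they do the work, as an engineer would, in place of code of your own. Each camera call takes 0.05 s, during which the arm holds its last target.

## Working session

There is one attempt and no reset: what is moved stays moved. The work goes in short steps, Python scripts to look and compute and a shell command to move; the robot and the scene stay as the last step left them, time stands still between calls to the robot, and variables do not carry over. Pictures are saved under pics/ and viewed, and the job is handed in when it is done.

```bash
ls; mkdir -p pics; cat > h.py <<'E'
import numpy as np, cv2
from plant import r, optics, nets
def pts(s, m):
    """world points for mask"""
    v,u=np.nonzero(m & (s["z_map"]>0))
    z=s["z_map"][v,u]
    x=(u-s["cx"])/s["fx"]; y=(v-s["cy"])/s["fy"]
    rd=np.hypot(x,y); ru=rd.copy()
    for _ in range(20): ru=rd/(1+s["k1"]*ru**2)
    k=np.where(rd>0,ru/np.maximum(rd,1e-9),1)
    x=x*k;y=y*k
    P=np.stack([x*z,-y*z,-z,np.ones_like(z)],1)
    return (P@s["pose"].T)[:,:3]
def save(s,n,ms=()):
    im=s["img"][:,:,::-1].copy()
    for m in ms:
        c,_=cv2.findContours(m.astype(np.uint8),0,1); cv2.drawContours(im,c,-1,(0,0,255),1)
    cv2.imwrite(f"pics/{n}.png",im)
E
python3 - <<'E'
from h import *
o=r.observe(); print({k:np.round(v,3) for k,v in o.items()}, r.hold_point_z)
for n in ["scene","side","wrist"]:
    s=optics.snapshot(n); save(s,n+"0"); print(n,s["fx"],s["k1"],np.round(s["pose"],3).tolist())
E
```

```text
pics
{'time': np.float64(0.0), 'joints': array([-1.416,  0.378,  0.08 ,  1.274, -0.   ,  1.46 ]), 'joint_vel': array([ 0.001, -0.001,  0.   , -0.001,  0.001, -0.   ]), 'tau': array([ 2.0000e-03, -4.6361e+01,  2.6987e+01,  2.1000e-02,  0.0000e+00,
        0.0000e+00]), 'eef_pos': array([ 0.15 , -0.554,  0.23 ]), 'eef_rot': array([-3.112, -0.414,  0.   ]), 'force': array([0.687, 0.801, 0.331]), 'moment': array([ 0.041, -0.04 ,  0.027]), 'opening': np.float64(0.085)} 0.0187
scene 474.05842343813754 -0.09264402793605774 [[0.625, -0.611, 0.485, 1.21], [0.78, 0.486, -0.394, -0.559], [0.005, 0.625, 0.781, 1.133], [0.0, 0.0, 0.0, 1.0]]
side 375.2451794840327 -0.11474086573536685 [[-0.831, 0.335, -0.444, -0.086], [-0.556, -0.463, 0.691, 0.935], [0.026, 0.821, 0.571, 0.8], [0.0, 0.0, 0.0, 1.0]]
wrist 282.14869529892746 -0.03733229106650369 [[0.262, 0.929, 0.26, 0.215], [-0.965, 0.253, 0.069, -0.537], [-0.001, -0.269, 0.963, 0.374], [0.0, 0.0, 0.0, 1.0]]
```

View pics/scene0.png

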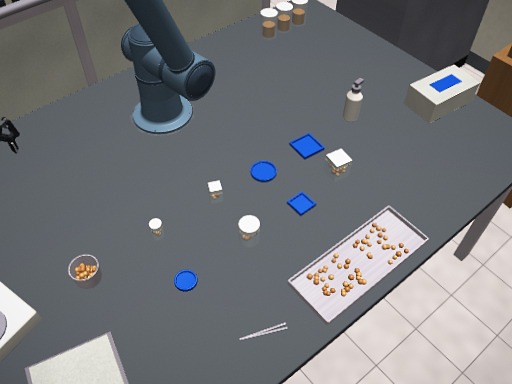

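View pics/side0.png

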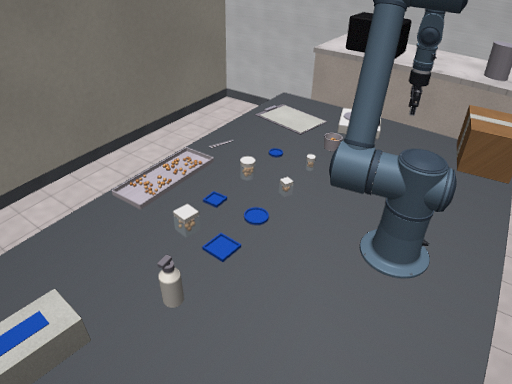

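```bash
python3 - <<'E'
from h import *
N=["small_round_pot","small_square_pot","large_round_pot","large_square_pot","small_round_holder","small_square_holder","large_round_holder","large_square_holder","spray_bottle","open_cup"]
for cam in ["scene","side"]:
    s=optics.snapshot(cam); ms=[]
    for n in N:
        for d in nets.trace(s,n)[:3]:
            P=pts(s,d["mask"]); 
            if len(P)<5: print(cam,n,d["p"],"few");continue
            zt=np.percentile(P[:,2],95); T=P[abs(P[:,2]-zt)<.004]
            c,(w,h),a=cv2.minAreaRect(T[:,:2].astype(np.float32))
            print(cam,n,round(d["p"],2),np.round(d["box"]).astype(int),"ztop %.3f"%zt,"mean",np.round(T.mean(0),3),"rect",np.round(c,3),round(w,3),round(h,3),round(a,1),len(T))
            if d["p"]>.4: ms.append(d["mask"])
    save(s,cam+"1",ms)
E
```

```text
scene small_round_pot 0.55 [154 229  14  24] ztop 0.060 mean [ 0.444 -0.289  0.059] rect [ 0.444 -0.29 ] 0.033 0.035 38.7 82
scene small_square_pot 0.55 [215 191  16  26] ztop 0.059 mean [ 0.441 -0.08   0.057] rect [ 0.44 -0.08] 0.033 0.036 63.6 74
scene large_square_pot 0.78 [338 164  28  35] ztop 0.075 mean [0.593 0.281 0.074] rect [0.593 0.28 ] 0.059 0.059 81.0 183
scene small_round_holder 0.81 [187 280  23  22] ztop 0.013 mean [ 0.623 -0.308  0.012] rect [ 0.62  -0.309] 0.059 0.059 72.6 96
scene small_round_holder 0.22 [298 203  26  23] ztop 0.012 mean [0.621 0.1   0.01 ] rect [0.62  0.107] 0.064 0.062 0.9 99
scene small_square_holder 0.91 [300 203  27  27] ztop 0.012 mean [0.621 0.107 0.01 ] rect [0.62  0.108] 0.064 0.065 0.9 115
scene small_square_holder 0.45 [352 101  19  49] ztop 0.149 mean [0.439 0.512 0.15 ] rect [0.439 0.513] 0.02 0.008 73.9 11
scene large_round_holder 0.79 [263 173  23  22] ztop 0.011 mean [0.452 0.094 0.01 ] rect [0.448 0.099] 0.076 0.085 49.9 94
scene large_square_holder 0.79 [306 146  34  24] ztop 0.012 mean [0.449 0.286 0.011] rect [0.449 0.286] 0.086
[... 886 characters left out ...]
er 0.55 [216 200  28  17] ztop 0.011 mean [0.614 0.114 0.01 ] rect [0.616 0.112] 0.065 0.066 2.7 79
side large_round_holder 0.67 [222 246  38  30] ztop 0.013 mean [0.441 0.293 0.012] rect [0.446 0.29 ] 0.085 0.088 84.3 151
side large_round_holder 0.62 [255 218  25  16] ztop 0.011 mean [0.439 0.105 0.01 ] rect [0.44  0.104] 0.081 0.083 35.1 95
side large_square_holder 0.95 [223 246  36  31] ztop 0.013 mean [0.437 0.293 0.012] rect [0.445 0.29 ] 0.084 0.085 84.4 135
side spray_bottle 0.84 [171 282  25  55] ztop 0.154 mean [0.425 0.526 0.154] rect [0.426 0.526] 0.017 0.032 8.1 82
side open_cup 0.85 [333 143  19  17] ztop 0.054 mean [ 0.437 -0.513  0.053] rect [ 0.437 -0.513] 0.075 0.085 24.5 44
```

The scene picture shows SR pot (155,228), SS pot (215,190), LR pot (249,228) and LS pot (339,162). The holders are SR (186,281), SS (301,204), LR (263,171) and LS (306,146). The nets agree with that, and heights and sizes match. The two cameras differ by about 9 mm, so I'll refine with the wrist camera. First comes a move-planning helper.

```bash
cat >> h.py <<'E'
from scipy.spatial.transform import Rotation as Ro
def plan(x,y,z,yaw,label=""):
    """shift (cm) and turn to tcp target x,y,z, tool x at yaw deg, pointing down"""
    o=r.observe(); R0=Ro.from_rotvec(o["eef_rot"])
    a=np.radians(yaw); Rt=Ro.from_matrix(np.array([[np.cos(a),np.sin(a),0],[np.sin(a),-np.cos(a),0],[0,0,-1]]))
    t=(R0.inv()*Rt).as_rotvec(); d=R0.inv().apply(np.array([x,y,z])-o["eef_pos"])*100
    cur=np.degrees(np.arctan2(R0.as_matrix()[1,0],R0.as_matrix()[0,0]))
    print(label,"turn",np.round(t,3),"shift cm",np.round(d,2),"| at",np.round(o["eef_pos"],4),"yaw %.1f"%cur,"j6 %.2f"%o["joints"][5],"open %.4f F %s t %.1f"%(o["opening"],np.round(o["force"],1),o["time"]))
def look(name,objs,cam="wrist"):
    s=optics.snapshot(cam); ms=[]
    for n in objs:
        for d in nets.trace(s,n)[:2]:
            P=pts(s,d["mask"])
            if d["p"]<.25 or len(P)<10: print(n,d["p"],"skip"); continue
            zt=np.percentile(P[:,2],95); T=P[abs(P[:,2]-zt)<.005]
            c,(w,h),a=cv2.minAreaRect(T[:,:2].astype(np.float32)); cc,rr=cv2.minEnclosingCircle(T[:,:2].astype(np.float32))
            print(n,round(d["p"],2),np.round(d["box"]).astype(int),"ztop %.3f"%zt,"rect",np.round(c,4),round(w,3),round(h,3),round(a,1),"circ",np.round(cc,4),round(rr,4),len(T))
            ms.append(d["mask"])
    save(s,name,ms); return s
E
python3 -c "
from h import *
plan(0.5,-.29,.26,40)"
```

```text
turn [ 0.     0.    -0.433] shift cm [ 40.67 -16.43  -2.87] | at [ 0.1505 -0.555   0.2313] yaw 15.2 j6 1.46 open 0.0854 F [ 0.  -0.6 -0.3] t 1.2
```

```bash
python3 -m creep '0 0 -0.1 4 -1.6 -0.5 1; 0 0 -0.2 8 -3.2 -1 1; 0 0 -0.3 12 -4.8 -2 1; 0 0 -0.4 16 -6.4 -2.8 1; 0 0 -0.433 20 -8 -2.8 1; 0 0 -0.433 24 -9.6 -2.8 1; 0 0 -0.433 28 -11.2 -2.8 1; 0 0 -0.433 30 -12 -2.8 1'
python3 -m creep '0 0 0 3 -1 0 1; 0 0 0 6 -2.5 0 1; 0 0 0 8.5 -3.5 0 1; 0 0 0 10 -4.2 0 1; 0 0 0 10.7 -4.4 0 1; 0 0 0 10.7 -4.4 0 1; 0 0 0 10.7 -4.4 0 1; 0 0 0 10.7 -4.4 0 1'
python3 -c "
from h import *
s=look('w1',['small_round_pot','small_round_holder']); plan(0.5,-.29,.26,40)"
```

```text
time: 1.92
eef_pos: [0.4106, -0.3586, 0.2596]
eef_rot: [2.951, 1.076, 0.001]
force: [0.9, -1.0, -0.0]
opening: 0.0853
time: 2.58
eef_pos: [0.462, -0.2593, 0.2593]
eef_rot: [2.953, 1.072, -0.001]
force: [-0.9, 0.1, -0.6]
opening: 0.0852
small_round_pot 0.77 [267 185  24  36] ztop 0.060 rect [ 0.4423 -0.2892] 0.034 0.034 40.1 circ [ 0.4419 -0.2897] 0.018 584
small_round_holder 0.93 [361  97  49  46] ztop 0.014 rect [ 0.6166 -0.3107] 0.06 0.061 54.0 circ [ 0.6164 -0.3109] 0.0311 565
 turn [ 0.     0.    -0.002] shift cm [ 0.95  4.8  -0.08] | at [ 0.4619 -0.2592  0.2592] yaw 39.9 j6 1.81 open 0.0853 F [-0.3 -0.2  0.2] t 2.7
```

View pics/w1.png

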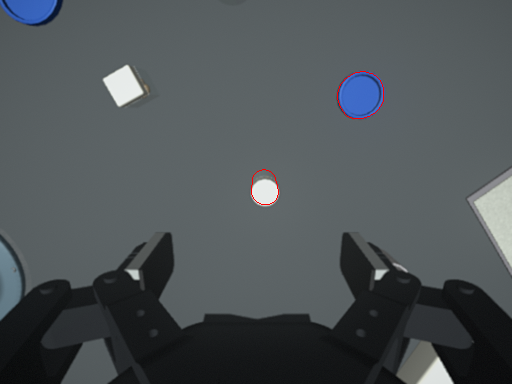

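Wrist view: SR pot lid at (265,190) and its holder at (360,95), both well outlined with correct sizes. Moving above the pot.

```bash
python3 -c "
from h import *
plan(0.4421,-.2894,.11,40)"
```

```text
turn [ 0.     0.    -0.002] shift cm [-3.45  1.04 14.92] | at [ 0.4619 -0.2592  0.2592] yaw 39.9 j6 1.81 open 0.0853 F [-0.3 -0.2  0.2] t 2.7
```

```bash
python3 -m creep '0 0 0 -1.5 0.5 2 1; 0 0 0 -3 0.9 5 1; 0 0 0 -3.45 1.04 8 1; 0 0 0 -3.45 1.04 11 1; 0 0 0 -3.45 1.04 13.5 1; 0 0 0 -3.45 1.04 14.9 1; 0 0 0 -3.45 1.04 14.9 1; 0 0 0 -3.45 1.04 14.9 1' 30
python3 -c "
from h import *
plan(0.4421,-.2894,.020,40)
s=look('w2',['small_round_pot','small_round_holder'])"
```

```text
time: 3.4
eef_pos: [0.4417, -0.2884, 0.1098]
eef_rot: [-2.951, -1.072, 0.002]
force: [-0.1, 0.2, 1.4]
opening: 0.0855
 turn [-0.002  0.    -0.001] shift cm [-0.03  0.12  8.98] | at [ 0.4417 -0.2884  0.1098] yaw 39.9 j6 1.75 open 0.0855 F [-0.1  0.2  1.4] t 3.4
small_round_pot 0.85 [262 198  45  60] ztop 0.060 rect [ 0.4421 -0.2897] 0.035 0.035 36.6 circ [ 0.4413 -0.2896] 0.0182 1745
small_round_holder 0.74 [420  45  79  86] ztop 0.014 rect [ 0.6167 -0.3111] 0.06 0.062 38.8 circ [ 0.617  -0.3108] 0.0313 1793
```

View pics/w2.png

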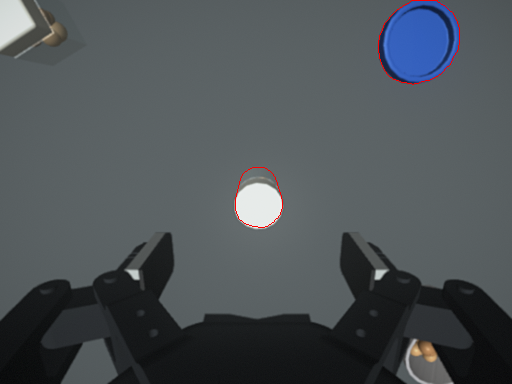

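Measurements repeat within 1 mm: pot at (259,205), centred between the fingers. Descending and gripping.

```bash
python3 -m creep '0 0 0 0 0.1 2 1; 0 0 0 0 0.12 4 1; 0 0 0 0 0.12 6 1; 0 0 0 0 0.12 7.5 1; 0 0 0 0 0.12 8.5 1; 0 0 0 0 0.12 9 1; 0 0 0 0 0.12 9 1; 0 0 0 0 0.12 9 1' 30
python3 -m creep '0 0 0 0 0 0 -0.3; 0 0 0 0 0 0 -0.6; 0 0 0 0 0 0 -0.8; 0 0 0 0 0 0 -0.8; 0 0 0 0 0 0 -0.8; 0 0 0 0 0 0 -0.8; 0 0 0 0 0 0 -0.8; 0 0 0 0 0 0 -0.8' 30
python3 -m creep '0 0 0 0 0 -0.3 -0.8; 0 0 0 0 0 -1 -0.8; 0 0 0 0 0 -2 -0.8; 0 0 0 0 0 -3.5 -0.8; 0 0 0 0 0 -5 -0.8; 0 0 0 0 0 -6 -0.8; 0 0 0 0 0 -6.5 -0.8; 0 0 0 0 0 -6.5 -0.8' 30
python3 -c "
from h import *
plan(0.6167,-.3110,.085,40)
s=look('w3',['small_round_pot','small_round_holder'])"
```

```text
time: 4.22
eef_pos: [0.444, -0.2898, 0.0212]
eef_rot: [2.951, 1.074, 0.001]
force: [0.7, 0.0, -0.7]
opening: 0.0852
time: 4.88
eef_pos: [0.4437, -0.2895, 0.0209]
eef_rot: [2.951, 1.074, 0.001]
force: [-1.4, 1.4, 5.7]
opening: 0.0352
time: 5.55
eef_pos: [0.4443, -0.29, 0.0869]
eef_rot: [2.95, 1.073, 0.002]
force: [-0.2, -0.2, -0.5]
opening: 0.0354
 turn [ 0.003 -0.    -0.   ] shift cm [11.86 12.68  0.23] | at [ 0.4443 -0.29    0.0869] yaw 40.0 j6 1.75 open 0.0354 F [-0.2 -0.2 -0.5] t 5.5
small_round_pot 0.88 [260 253  78 115] ztop 0.126 rect [ 0.4429 -0.2912] 0.036 0.036 83.4 circ [ 0.4423 -0.2912] 0.0188 4927
small_round_holder 0.78 [432  42  85  82] ztop 0.014 rect [ 0.6144 -0.3121] 0.056 0.061 34.9 circ [ 0.6167 -0.3107] 0.0315 1791
```

View pics/w3.png

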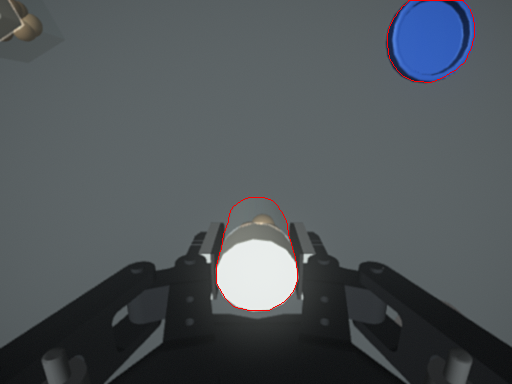

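The pot is held upright between the pads at (257,270), with its underside at about 0.066 and TCP about 20.5 mm above it. The lid sits about (-1.7,-1.2) mm from the TCP. Next I carry it to the holder.

```bash
python3 -c "
from h import *
plan(0.6183,-.3098,.085,40)"
python3 -m creep '0 0 0 1 1 0 -0.8; 0 0 0 3 3.2 0 -0.8; 0 0 0 5.2 5.6 0 -0.8; 0 0 0 7.5 8 0 -0.8; 0 0 0 9.7 10.2 0 -0.8; 0 0 0 11.2 11.9 0 -0.8; 0 0 0 11.9 12.6 0 -0.8; 0 0 0 11.9 12.7 0.1 -0.8' 30
python3 -c "
from h import *
plan(0.6183,-.3098,.0255,40)
s=look('w4',['small_round_pot','small_round_holder'])"
```

```text
turn [-0.001  0.    -0.   ] shift cm [12.1  12.86 -0.04] | at [ 0.443  -0.2889  0.0847] yaw 40.0 j6 1.75 open 0.0353 F [ 0.1  0.3 -1. ] t 5.7
time: 6.37
eef_pos: [0.6179, -0.3097, 0.0827]
eef_rot: [-2.951, -1.076, -0.0]
force: [-1.7, 0.3, -0.2]
opening: 0.0354
 turn [-0.    -0.     0.001] shift cm [0.02 0.03 5.72] | at [ 0.6179 -0.3097  0.0827] yaw 40.1 j6 1.89 open 0.0354 F [-1.7  0.3 -0.2] t 6.4
small_round_pot 0.81 [258 252  82 115] ztop 0.122 rect [ 0.6164 -0.3109] 0.036 0.036 79.4 circ [ 0.6161 -0.311 ] 0.0188 4949
small_round_holder 0.96 [257 190  78  62] ztop 0.014 rect [ 0.6226 -0.3065] 0.048 0.061 38.4 circ [ 0.6176 -0.311 ] 0.031 1012
```

View pics/w4.png

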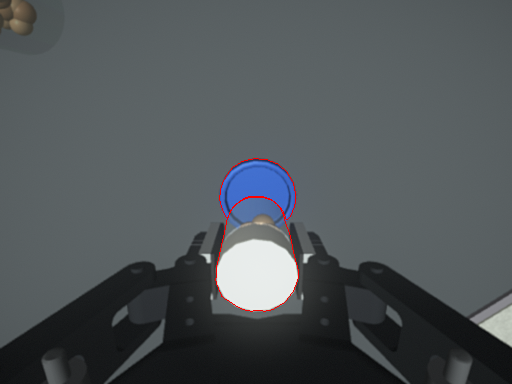

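Pot centred above its holder (257,190) within 1 mm. Lowering, then checking force.

```bash
python3 -m creep '0 0 0 0 0 0.5 -0.8; 0 0 0 0 0 1.5 -0.8; 0 0 0 0 0 3 -0.8; 0 0 0 0 0 4.2 -0.8; 0 0 0 0 0 5 -0.8; 0 0 0 0 0 5.3 -0.8; 0 0 0 0 0 5.4 -0.8; 0 0 0 0 0 5.5 -0.8' 30
python3 -m creep '0 0 0 0 0 0.05 -0.8; 0 0 0 0 0 0.1 -0.8; 0 0 0 0 0 0.1 -0.8; 0 0 0 0 0 0.15 -0.8; 0 0 0 0 0 0.15 -0.8; 0 0 0 0 0 0.2 -0.8; 0 0 0 0 0 0.2 -0.8; 0 0 0 0 0 0.2 -0.8' 30
```

```text
time: 7.18
eef_pos: [0.6162, -0.3102, 0.0294]
eef_rot: [2.952, 1.074, 0.0]
force: [1.0, 0.3, 0.1]
opening: 0.0349
time: 7.85
eef_pos: [0.6161, -0.3101, 0.0273]
eef_rot: [2.952, 1.074, -0.0]
force: [0.4, -0.5, -1.7]
opening: 0.0352
```

```bash
python3 -m creep '0 0 0 0 0 0.05 -0.8; 0 0 0 0 0 0.1 -0.8; 0 0 0 0 0 0.1 -0.8; 0 0 0 0 0 0.12 -0.8; 0 0 0 0 0 0.15 -0.8; 0 0 0 0 0 0.15 -0.8; 0 0 0 0 0 0.15 -0.8; 0 0 0 0 0 0.15 -0.8' 30
```

```text
time: 8.52
eef_pos: [0.6162, -0.3101, 0.026]
eef_rot: [2.952, 1.074, 0.0]
force: [-0.6, 0.5, 1.0]
opening: 0.0353
```

```bash
python3 -m creep '0 0 0 0 0 0.05 -0.8; 0 0 0 0 0 0.05 -0.8; 0 0 0 0 0 0.05 -0.7; 0 0 0 0 0 0.05 -0.5; 0 0 0 0 0 0.05 -0.3; 0 0 0 0 0 0.05 -0.1; 0 0 0 0 0 0.05 0.1; 0 0 0 0 0 0.05 0.1' 30
python3 -m creep '0 0 0 0 0 0 0.2; 0 0 0 0 0 -0.5 0.4; 0 0 0 0 0 -2 0.6; 0 0 0 0 0 -5 0.8; 0 0 0 0 0 -9 1; 0 0 0 0 0 -13 1; 0 0 0 0 0 -16 1; 0 0 0 0 0 -18 1' 30
python3 -c "
from h import *
s=look('w5',['small_round_pot','small_round_holder','small_square_pot','large_round_pot'])
plan(0.44,-.14,.2,90)"
```

```text
time: 9.18
eef_pos: [0.6162, -0.3102, 0.0249]
eef_rot: [2.952, 1.074, -0.0]
force: [0.3, -0.1, 0.5]
opening: 0.0469
time: 9.85
eef_pos: [0.6174, -0.3109, 0.2104]
eef_rot: [2.948, 1.072, 0.006]
force: [0.7, 0.1, 0.7]
opening: 0.0855
small_round_pot 0.88 [257 171  33  42] ztop 0.065 rect [ 0.6152 -0.3111] 0.035 0.035 13.5 circ [ 0.615  -0.3111] 0.0181 862
small_square_pot 0.93 [ 23 163  46  39] ztop 0.059 rect [ 0.4425 -0.0958] 0.028 0.013 26.6 circ [ 0.4397 -0.0902] 0.0142 184
large_round_pot 0.88 [88 37 96 73] ztop 0.076 rect [ 0.6133 -0.0931] 0.054 0.059 39.7 circ [ 0.614  -0.0926] 0.0297 3288
 turn [-0.001 -0.    -0.873] shift cm [ -2.56 -24.32   0.47] | at [ 0.6158 -0.3099  0.2045] yaw 40.0 j6 1.89 open 0.0853 F [ 0.1 -0.1 -1.1] t 10.1
```

View pics/w5.png

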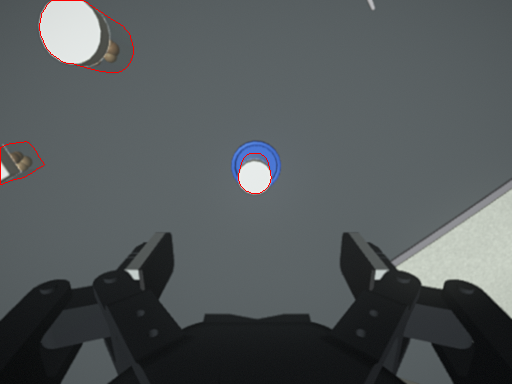

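SR pot seated in its holder at (256,165), lid top about 0.0635, centre within 2 mm. On to the small square pot.

```bash
python3 -c "
from h import *
plan(0.45,-.12,.25,62)"
```

```text
turn [-0.001  0.    -0.384] shift cm [ -0.51 -25.21  -4.53] | at [ 0.6158 -0.3099  0.2045] yaw 40.0 j6 1.89 open 0.0853 F [ 0.1 -0.1 -1.1] t 10.1
```

```bash
python3 -m creep '0 0 -0.04 0 -2 -1 1; 0 0 -0.1 0 -5.5 -2.5 1; 0 0 -0.2 0 -9.5 -4 1; 0 0 -0.3 -0.3 -13.5 -4.5 1; 0 0 -0.384 -0.5 -17.5 -4.5 1; 0 0 -0.384 -0.5 -21 -4.5 1; 0 0 -0.384 -0.5 -24 -4.5 1; 0 0 -0.384 -0.5 -25.2 -4.5 1' 30
python3 -c "
from h import *
s=look('w6',['small_square_pot','small_square_holder','large_round_pot','large_round_holder'])
plan(0.436,-.078,.11,62)"
```

```text
time: 10.77
eef_pos: [0.4462, -0.1169, 0.2486]
eef_rot: [-2.688, -1.617, 0.005]
force: [0.0, 0.1, 0.7]
opening: 0.0855
small_square_pot 0.71 [236 144  33  34] ztop 0.060 rect [ 0.4343 -0.0787] 0.036 0.036 66.1 circ [ 0.4343 -0.0775] 0.0241 901
large_round_pot 0.79 [376  77  69  56] ztop 0.076 rect [ 0.6141 -0.0917] 0.057 0.057 35.7 circ [ 0.6142 -0.0915] 0.0291 2384
large_round_pot 0.69 [237 143  32  29] ztop 0.060 rect [ 0.4352 -0.0784] 0.034 0.035 66.9 circ [ 0.4352 -0.0785] 0.0236 852
large_round_holder 0.75 [176  22  70  42] ztop 0.013 rect [0.435  0.0848] 0.046 0.083 61.3 circ [0.4433 0.0999] 0.0418 507
 turn [-0.     0.    -0.001] shift cm [ 3.09 -3.36 13.96] | at [ 0.4512 -0.1211  0.2497] yaw 62.0 j6 1.66 open 0.0855 F [ 0.9  0.3 -0.9] t 11.0
```

View pics/w6.png

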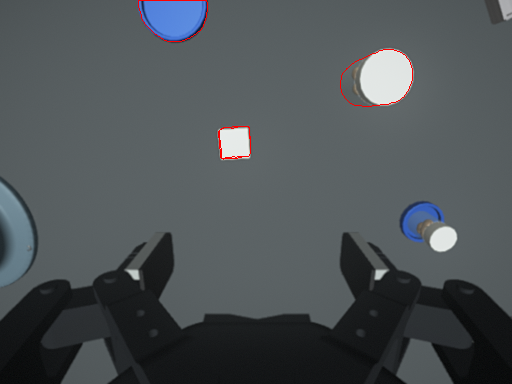

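SS pot lid at (235,143), yaw about 66°. Moving above it.

```bash
python3 -m creep '0 0 -0.03 1 -1 2 1; 0 0 -0.07 2.2 -2.2 5 1; 0 0 -0.07 3.1 -3.3 8 1; 0 0 -0.07 3.1 -3.3 11 1; 0 0 -0.07 3.1 -3.3 13 1; 0 0 -0.07 3.1 -3.3 14 1; 0 0 -0.07 3.1 -3.3 14 1; 0 0 -0.07 3.1 -3.3 14 1' 30
python3 -c "
from h import *
s=look('w7',['small_square_pot'])
plan(0.435,-.0787,.02,66)"
```

```text
time: 11.68
eef_pos: [0.4362, -0.078, 0.1096]
eef_rot: [-2.635, -1.709, 0.002]
force: [0.1, -0.2, -0.5]
opening: 0.0855
small_square_pot 0.9 [258 199  52  62] ztop 0.060 rect [ 0.4342 -0.0785] 0.036 0.036 65.8 circ [ 0.4342 -0.0783] 0.0241 2279
 turn [ 0.002 -0.    -0.001] shift cm [-0.13 -0.2   9.1 ] | at [ 0.4372 -0.0782  0.111 ] yaw 66.0 j6 1.67 open 0.0854 F [ 0.5  0.6 -0.2] t 11.8
```

View pics/w7.png

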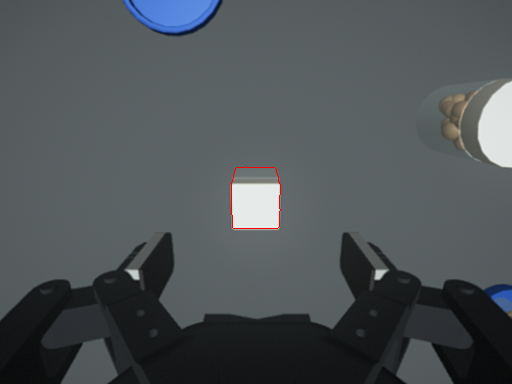

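Pot aligned with the jaws at (256,205). Descend, grip, lift.

```bash
python3 -m creep '0 0 0 -0.1 -0.1 2 1; 0 0 0 -0.15 -0.25 4 1; 0 0 0 -0.15 -0.25 6 1; 0 0 0 -0.15 -0.25 7.5 1; 0 0 0 -0.15 -0.25 8.5 1; 0 0 0 -0.15 -0.25 9 1; 0 0 0 -0.15 -0.25 9 1; 0 0 0 -0.15 -0.25 9 1' 30
python3 -m creep '0 0 0 0 0 0 -0.3; 0 0 0 0 0 0 -0.6; 0 0 0 0 0 0 -0.8; 0 0 0 0 0 0 -0.8; 0 0 0 0 0 0 -0.8; 0 0 0 0 0 0 -0.8; 0 0 0 0 0 0 -0.8; 0 0 0 0 0 0 -0.8' 30
python3 -m creep '0 0 0 0 0 -0.3 -0.8; 0 0 0 0 0 -1 -0.8; 0 0 0 0 0 -2.5 -0.8; 0 0 0 0 0 -4.5 -0.8; 0 0 0 0 0 -6.5 -0.8; 0 0 0 0 0 -8 -0.8; 0 0 0 0 0 -8.5 -0.8; 0 0 0 0 0 -8.5 -0.8' 30
python3 -c "
from h import *
plan(0.59,.08,.105,92)
s=look('w8',['small_square_pot'])"
```

```text
time: 12.45
eef_pos: [0.4339, -0.0782, 0.0211]
eef_rot: [2.634, 1.71, 0.001]
force: [0.6, 0.9, 0.5]
opening: 0.0855
time: 13.12
eef_pos: [0.4335, -0.0779, 0.0208]
eef_rot: [2.634, 1.71, 0.001]
force: [-1.2, -0.2, 5.8]
opening: 0.0358
time: 13.78
eef_pos: [0.434, -0.0781, 0.1066]
eef_rot: [2.633, 1.71, 0.003]
force: [-0.4, 0.8, -0.8]
opening: 0.0358
 turn [ 0.003  0.    -0.454] shift cm [20.79  7.82  0.19] | at [ 0.434  -0.0781  0.1066] yaw 66.0 j6 1.67 open 0.0358 F [-0.4  0.8 -0.8] t 13.8
small_square_pot 0.74 [260 252  84 116] ztop 0.146 rect [ 0.4333 -0.0781] 0.036 0.036 66.4 circ [ 0.4336 -0.0776] 0.0241 6230
```

View pics/w8.png

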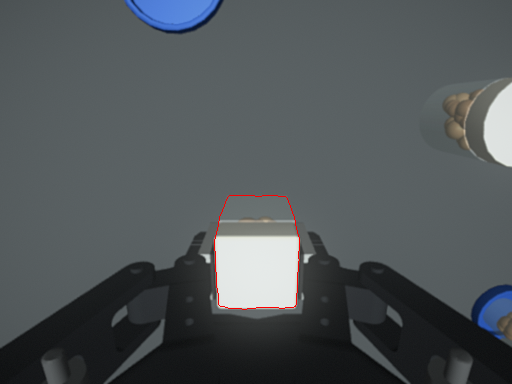

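```bash
python3 -m creep '0 0 -0.04 1.5 0.5 0 -0.8; 0 0 -0.1 4.5 1.6 0 -0.8; 0 0 -0.18 8 3 0 -0.8; 0 0 -0.27 11.5 4.3 0 -0.8; 0 0 -0.36 15 5.6 0 -0.8; 0 0 -0.42 18 6.8 0 -0.8; 0 0 -0.454 20 7.6 0 -0.8; 0 0 -0.454 20.8 7.8 0 -0.8' 30
python3 -c "
from h import *
s=look('w9',['small_square_pot','small_square_holder','large_round_holder','large_square_pot'])
s=look('w9b',['small_square_pot','small_square_holder'])
plan(0.617,.11,.105,92)"
```

```text
time: 14.55
eef_pos: [0.5901, 0.0829, 0.1033]
eef_rot: [-2.178, -2.263, 0.0]
force: [0.7, -0.2, -0.9]
opening: 0.0358
small_square_pot 0.63 [259 251  90 113] ztop 0.143 rect [0.5892 0.0827] 0.037 0.037 1.8 circ [0.5893 0.0828] 0.0246 6332
small_square_holder 0.78 [292 162  81  78] ztop 0.014 rect [0.6158 0.1082] 0.062 0.062 0.4 circ [0.6159 0.1085] 0.0428 1646
large_round_holder 0.6 [ 94 161 101  93] ztop 0.014 rect [0.4448 0.1016] 0.082 0.082 40.4 circ [0.4438 0.102 ] 0.0425 2032
small_square_pot 0.68 [259 252  87 114] ztop 0.144 rect [0.5862 0.0795] 0.036 0.037 2.3 circ [0.5862 0.0791] 0.0247 6310
small_square_holder 0.72 [296 158  76  74] ztop 0.014 rect [0.6159 0.1083] 0.062 0.061 0.6 circ [0.6156 0.1082] 0.0425 1690
 turn [-0.001  0.    -0.002] shift cm [2.95 3.02 0.02] | at [0.5878 0.0795 0.1052] yaw 91.9 j6 1.57 open 0.0357 F [-0.3  0.2 -1.6] t 14.9
```

View pics/w9b.png

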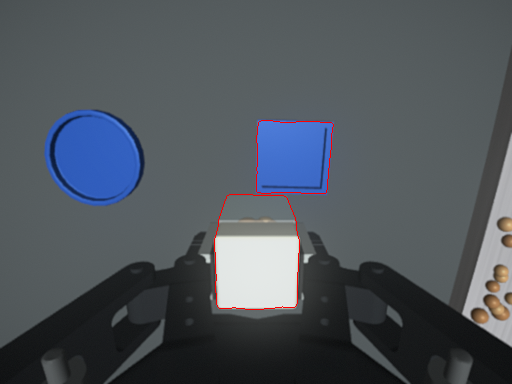

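Holder at (294,157), yaw 0.5°, and the pot is held at yaw 2°. Shifting over the holder and lowering.

```bash
python3 -m creep '0 0 0.01 0.7 0.8 0 -0.8; 0 0 0.025 1.8 2 0 -0.8; 0 0 0.025 2.5 2.7 0.5 -0.8; 0 0 0.025 2.8 3 1.5 -0.8; 0 0 0.025 2.8 3 3 -0.8; 0 0 0.025 2.8 3 4.3 -0.8; 0 0 0.025 2.8 3 5 -0.8; 0 0 0.025 2.8 3 5 -0.8' 30
python3 -c "
from h import *
s=look('w10',['small_square_pot','small_square_holder'])
plan(0.617,.1085,.0258,90.5)"
```

```text
time: 15.62
eef_pos: [0.6153, 0.1091, 0.0524]
eef_rot: [-2.208, -2.23, 0.007]
force: [-0.5, 0.1, -1.1]
opening: 0.0357
small_square_pot 0.73 [259 253  90 116] ztop 0.092 rect [0.6146 0.109 ] 0.037 0.036 90.0 circ [0.6144 0.1088] 0.0248 6321
small_square_holder 0.92 [260 192  91  60] ztop 0.014 rect [0.6156 0.1204] 0.062 0.039 0.6 circ [0.6155 0.1209] 0.0362 1494
 turn [0.    0.    0.001] shift cm [-0.09 -0.09  2.98] | at [0.6179 0.1094 0.0556] yaw 90.6 j6 1.64 open 0.0359 F [ 0.4  0.1 -0. ] t 15.8
```

View pics/w10.png

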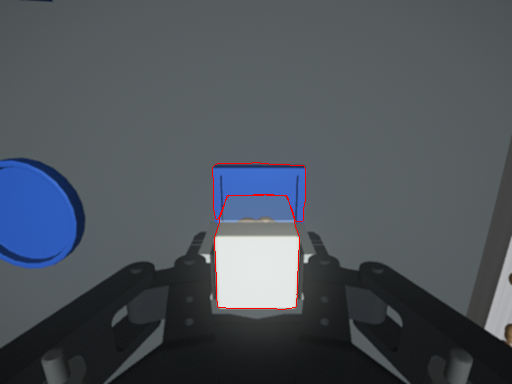

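```bash
python3 -m creep '0 0 0 0 -0.05 0.5 -0.8; 0 0 0 -0.05 -0.1 1.2 -0.8; 0 0 0 -0.05 -0.1 1.9 -0.8; 0 0 0 -0.05 -0.1 2.3 -0.8; 0 0 0 -0.05 -0.1 2.6 -0.8; 0 0 0 -0.05 -0.1 2.75 -0.8; 0 0 0 -0.05 -0.1 2.8 -0.8; 0 0 0 -0.05 -0.1 2.8 -0.8' 30
python3 -m creep '0 0 0 0 0 0.05 -0.8; 0 0 0 0 0 0.1 -0.8; 0 0 0 0 0 0.1 -0.8; 0 0 0 0 0 0.1 -0.8; 0 0 0 0 0 0.15 -0.8; 0 0 0 0 0 0.15 -0.8; 0 0 0 0 0 0.15 -0.8; 0 0 0 0 0 0.15 -0.8' 30
```

```text
time: 16.43
eef_pos: [0.6168, 0.1091, 0.0272]
eef_rot: [2.21, 2.233, -0.0]
force: [0.3, 0.0, -0.2]
opening: 0.0357
time: 17.1
eef_pos: [0.617, 0.1091, 0.0259]
eef_rot: [2.21, 2.232, 0.0]
force: [-0.1, 0.2, -0.1]
opening: 0.0354
```

```bash
python3 -m creep '0 0 0 0 0 0.05 -0.8; 0 0 0 0 0 0.05 -0.8; 0 0 0 0 0 0.05 -0.7; 0 0 0 0 0 0.05 -0.5; 0 0 0 0 0 0.05 -0.3; 0 0 0 0 0 0.05 -0.1; 0 0 0 0 0 0.05 0.1; 0 0 0 0 0 0.05 0.1' 30
python3 -m creep '0 0 0 0 0 0 0.2; 0 0 0 0 0 -0.5 0.4; 0 0 0 0 0 -2 0.6; 0 0 0 0 0 -5 0.8; 0 0 0 0 0 -9 1; 0 0 0 0 0 -13 1; 0 0 0 0 0 -16 1; 0 0 0 0 0 -18 1' 30
python3 -c "
from h import *
s=look('w11',['small_square_pot','small_square_holder','large_round_holder','large_square_pot','large_square_holder'])
plan(0.60,-.12,.22,90)"
```

```text
time: 17.77
eef_pos: [0.6167, 0.1091, 0.0249]
eef_rot: [-2.21, -2.232, 0.001]
force: [0.4, -0.4, 0.6]
opening: 0.0467
time: 18.43
eef_pos: [0.6183, 0.1092, 0.21]
eef_rot: [2.208, 2.23, 0.007]
force: [0.7, -0.2, 0.1]
opening: 0.0851
small_square_pot 0.91 [257 173  40  40] ztop 0.065 rect [0.6161 0.1094] 0.035 0.035 0.5 circ [0.6165 0.1098] 0.0237 1108
small_square_holder 0.86 [256 166  51  50] ztop 0.014 rect [0.6154 0.1095] 0.062 0.061 1.6 circ [0.6154 0.1096] 0.0427 639
large_round_holder 0.81 [120 171  70  65] ztop 0.013 rect [0.4452 0.1018] 0.082 0.082 4.5 circ [0.4444 0.1015] 0.0422 902
large_square_pot 0.79 [225  24  70  44] ztop 0.076 rect [0.5881 0.2596] 0.06 0.021 0.6 circ [0.588  0.2646] 0.0305 1456
large_square_holder 0.81 [101  26  83  47] ztop 0.014 rect [0.4449 0.2694] 0.05 0.086 86.1 circ [0.445  0.2702] 0.049 939
 turn [-0.003  0.     0.01 ] shift cm [-22.88  -1.82  -1.62] | at [0.6159 0.109  0.2037] yaw 90.6 j6 1.63 open 0.0854 F [-0.4 -0.5 -0.6] t 18.7
```

View pics/w11.png

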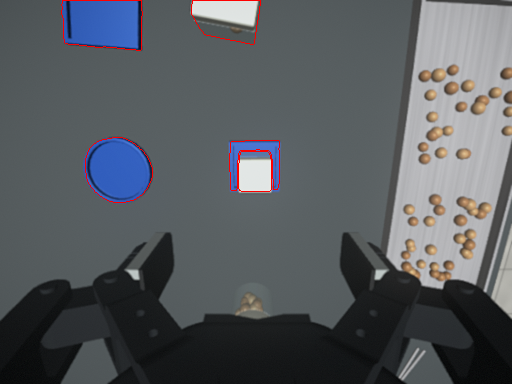

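SS pot seated and parallel at (255,170). Next the large square pot, seen at top centre with its holder at top left.

```bash
python3 -c "
from h import *
plan(0.57,.23,.25,82)"
python3 -m creep '0 0 0.03 2 -1 -1 1; 0 0 0.08 5 -2.3 -2.5 1; 0 0 0.15 8.5 -3.8 -4 1; 0 0 0.15 11 -4.6 -4.6 1; 0 0 0.15 12.1 -4.7 -4.6 1; 0 0 0.15 12.1 -4.7 -4.6 1; 0 0 0.15 12.1 -4.7 -4.6 1; 0 0 0.15 12.1 -4.7 -4.6 1' 30
python3 -c "
from h import *
s=look('w12',['large_square_pot','large_square_holder','spray_bottle'])
plan(0.588,.283,.13,82)"
```

```text
turn [-0.003  0.     0.15 ] shift cm [12.14 -4.48 -4.62] | at [0.6159 0.109  0.2037] yaw 90.6 j6 1.63 open 0.0854 F [-0.4 -0.5 -0.6] t 18.7
time: 19.4
eef_pos: [0.5685, 0.2282, 0.2496]
eef_rot: [-2.372, -2.059, 0.005]
force: [0.0, 0.2, 0.2]
opening: 0.0857
large_square_pot 0.63 [269 120  55  55] ztop 0.076 rect [0.5908 0.2822] 0.057 0.058 79.6 circ [0.5913 0.2822] 0.0388 2717
large_square_holder 0.71 [160 129  75  66] ztop 0.014 rect [0.4455 0.2873] 0.085 0.085 85.5 circ [0.4467 0.2864] 0.0576 1017
 turn [-0.001  0.001 -0.002] shift cm [ 5.7   1.13 12.06] | at [0.5688 0.2283 0.2506] yaw 81.9 j6 1.99 open 0.0853 F [-0.6  0.8  0.5] t 19.6
```

View pics/w12.png

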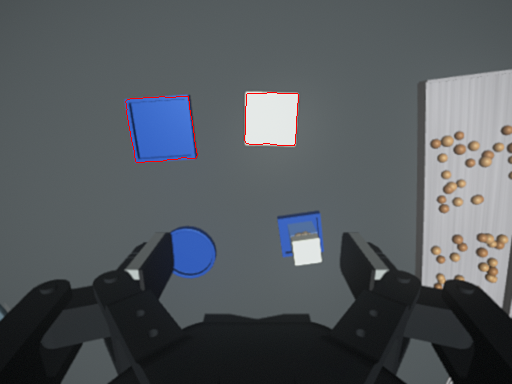

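LS pot at (271,119), yaw 80°; holder at (161,128), yaw 85.5°. Moving over the pot.

```bash
python3 -m creep '0 0 0.02 1.5 0.4 2 1; 0 0 0.04 3.3 0.9 5 1; 0 0 0.04 5 1.3 8 1; 0 0 0.04 5.6 1.44 10 1; 0 0 0.04 5.65 1.44 11.5 1; 0 0 0.04 5.65 1.44 12 1; 0 0 0.04 5.65 1.44 12 1; 0 0 0.04 5.65 1.44 12 1' 40
python3 -c "
from h import *
s=look('w13',['large_square_pot'])
plan(0.591,.2822,.03,79.6)"
```

```text
time: 20.27
eef_pos: [0.5911, 0.2829, 0.1318]
eef_rot: [2.413, 2.012, 0.0]
force: [-0.3, -0.2, 0.0]
opening: 0.0853
large_square_pot 0.83 [258 196  81  86] ztop 0.076 rect [0.5905 0.2824] 0.058 0.058 80.5 circ [0.5902 0.2828] 0.04 5601
 turn [ 0.003 -0.001  0.001] shift cm [-0.15 -0.1  10.31] | at [0.5919 0.2834 0.1331] yaw 79.6 j6 2.10 open 0.0853 F [ 1.2 -0.4  0.4] t 20.4
```

View pics/w13.png

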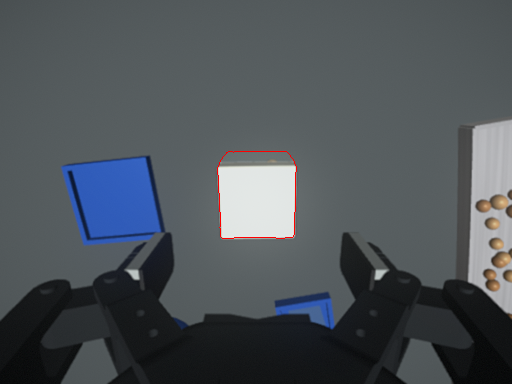

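Aligned. Descend, grip with 45 N, lift.

```bash
python3 -m creep '0 0 0 -0.1 -0.1 2 1; 0 0 0 -0.1 -0.15 4 1; 0 0 0 -0.1 -0.15 6 1; 0 0 0 -0.1 -0.15 8 1; 0 0 0 -0.1 -0.15 9.5 1; 0 0 0 -0.1 -0.15 10.5 1; 0 0 0 -0.1 -0.15 10.7 1; 0 0 0 -0.1 -0.15 10.7 1' 45
python3 -m creep '0 0 0 0 0 0 0.5; 0 0 0 0 0 0 0.2; 0 0 0 0 0 0 -0.1; 0 0 0 0 0 0 -0.3; 0 0 0 0 0 0 -0.3; 0 0 0 0 0 0 -0.3; 0 0 0 0 0 0 -0.3; 0 0 0 0 0 0 -0.3' 45
python3 -m creep '0 0 0 0 0 -0.3 -0.3; 0 0 0 0 0 -0.8 -0.3; 0 0 0 0 0 -1.8 -0.3; 0 0 0 0 0 -3 -0.3; 0 0 0 0 0 -4.5 -0.3; 0 0 0 0 0 -5.5 -0.3; 0 0 0 0 0 -6 -0.3; 0 0 0 0 0 -6 -0.3' 45
python3 -c "
from h import *
s=look('w14',['large_square_pot','large_square_holder'])
plan(0.4458,.287,.085,85.5)"
```

```text
time: 21.03
eef_pos: [0.5894, 0.2827, 0.0246]
eef_rot: [2.412, 2.012, 0.0]
force: [-0.2, -0.1, 0.5]
opening: 0.0853
time: 21.7
eef_pos: [0.5907, 0.2833, 0.0261]
eef_rot: [2.411, 2.012, 0.005]
force: [0.9, -0.4, 6.0]
opening: 0.0572
time: 22.37
eef_pos: [0.5902, 0.2832, 0.0861]
eef_rot: [2.411, 2.012, 0.004]
force: [0.2, 0.5, -2.2]
opening: 0.0571
large_square_holder 0.62 [ 85 219 126 102] ztop 0.014 rect [0.4458 0.2871] 0.084 0.086 85.2 circ [0.4465 0.2873] 0.0591 2885
 turn [-0.001  0.001 -0.101] shift cm [ -2.13 -14.13  -0.13] | at [0.5886 0.2826 0.0835] yaw 79.7 j6 2.10 open 0.0579 F [-0.2 -0.3 -2.1] t 22.5
```

View pics/w14.png

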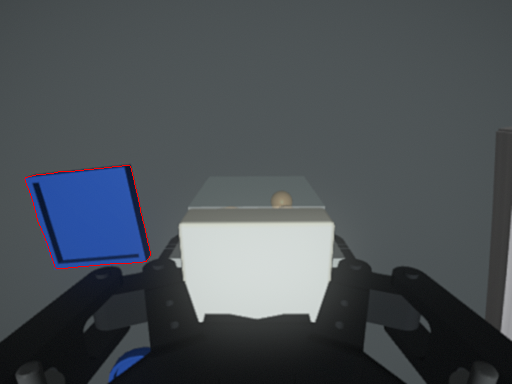

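Pot held (lid at (257,260)); the net missed it, but the picture and opening of 57 mm are clear. Carrying to the holder at (90,217).

```bash
python3 -m creep '0 0 -0.01 -0.2 -1 0 -0.3; 0 0 -0.03 -0.5 -3 0 -0.3; 0 0 -0.05 -0.9 -5.5 0 -0.3; 0 0 -0.07 -1.3 -8.2 0 -0.3; 0 0 -0.09 -1.7 -10.8 0 -0.3; 0 0 -0.101 -2 -12.8 0 -0.3; 0 0 -0.101 -2.1 -13.8 0 -0.3; 0 0 -0.101 -2.1 -14.1 0 -0.3' 45
python3 -c "
from h import *
s=optics.snapshot('wrist')
s=look('w15',['large_square_pot','large_square_holder'])
s=look('s15',['large_square_pot','large_square_holder'],'side')
plan(0.4458,.287,.030,85.5)"
```

```text
time: 23.18
eef_pos: [0.4441, 0.287, 0.0835]
eef_rot: [-2.306, -2.132, 0.004]
force: [0.5, -0.8, -2.0]
opening: 0.0572
large_square_pot 0.91 [257 250 157 146] ztop 0.134 rect [0.445 0.294] 0.045 0.058 86.8 circ [0.4452 0.2964] 0.034 14010
large_square_holder 0.69 [259 163 111  41] ztop 0.014 rect [0.4481 0.3141] 0.032 0.084 85.1 circ [0.4484 0.3138] 0.0446 1218
large_square_pot 0.84 [220 225  26  24] ztop 0.132 rect [0.4458 0.2986] 0.041 0.058 83.5 circ [0.4438 0.2961] 0.0328 157
large_square_holder 0.71 [222 248  31  21] ztop 0.013 rect [0.4439 0.2879] 0.084 0.084 84.9 circ [0.4413 0.2923] 0.0522 166
 turn [ 0.001 -0.    -0.001] shift cm [-0.07 -0.22  5.43] | at [0.448  0.2875 0.0843] yaw 85.4 j6 2.10 open 0.0574 F [-0.2  0.2 -1.5] t 23.5
```

View pics/w15.png

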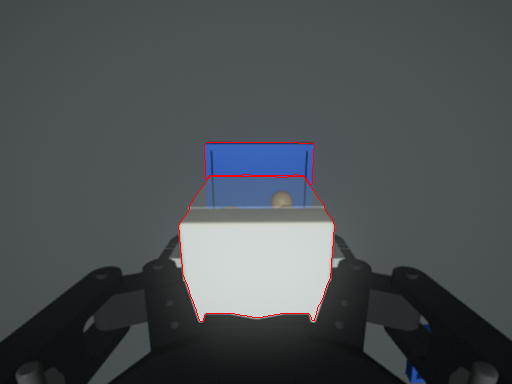

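Pot centred over the holder (259,163). Lowering in steps.

```bash
python3 -m creep '0 0 0 0 -0.05 0.5 -0.3; 0 0 0 0 -0.05 1.5 -0.3; 0 0 0 0 -0.05 2.7 -0.3; 0 0 0 0 -0.05 3.7 -0.3; 0 0 0 0 -0.05 4.5 -0.3; 0 0 0 0 -0.05 4.9 -0.3; 0 0 0 0 -0.05 5.05 -0.3; 0 0 0 0 -0.05 5.1 -0.3' 45
python3 -m creep '0 0 0 0 0 0.05 -0.3; 0 0 0 0 0 0.1 -0.3; 0 0 0 0 0 0.15 -0.3; 0 0 0 0 0 0.15 -0.3; 0 0 0 0 0 0.2 -0.3; 0 0 0 0 0 0.2 -0.3; 0 0 0 0 0 0.2 -0.3; 0 0 0 0 0 0.2 -0.3' 45
```

```text
time: 24.2
eef_pos: [0.4459, 0.2873, 0.0328]
eef_rot: [-2.307, -2.132, 0.001]
force: [-0.6, 0.9, -1.3]
opening: 0.0575
time: 24.87
eef_pos: [0.4461, 0.2875, 0.0313]
eef_rot: [2.307, 2.132, -0.0]
force: [-0.5, 0.2, -1.5]
opening: 0.0574
```

```bash
python3 -m creep '0 0 0 0 0 0.03 -0.3; 0 0 0 0 0 0.05 -0.3; 0 0 0 0 0 0.08 -0.3; 0 0 0 0 0 0.1 -0.3; 0 0 0 0 0 0.1 -0.3; 0 0 0 0 0 0.1 -0.3; 0 0 0 0 0 0.1 -0.3; 0 0 0 0 0 0.1 -0.3' 45
python3 -m creep '0 0 0 0 0 0.03 -0.3; 0 0 0 0 0 0.05 -0.3; 0 0 0 0 0 0.05 -0.3; 0 0 0 0 0 0.05 -0.3; 0 0 0 0 0 0.05 -0.3; 0 0 0 0 0 0.05 -0.3; 0 0 0 0 0 0.05 -0.3; 0 0 0 0 0 0.05 -0.3' 45
```

```text
time: 25.53
eef_pos: [0.4462, 0.2875, 0.031]
eef_rot: [2.307, 2.132, 0.001]
force: [-2.8, -2.0, 6.1]
opening: 0.0576
time: 26.2
eef_pos: [0.4462, 0.2874, 0.0311]
eef_rot: [2.307, 2.132, 0.001]
force: [-4.0, -2.7, 9.7]
opening: 0.0573
```

Contact (about 10 N up, TCP 0.031 as expected). Release and retreat.

```bash
python3 -m creep '0 0 0 0 0 0 -0.1; 0 0 0 0 0 0 0.2; 0 0 0 0 0 0 0.5; 0 0 0 0 0 0 0.8; 0 0 0 0 0 0 1; 0 0 0 0 0 0 1; 0 0 0 0 0 0 1; 0 0 0 0 0 0 1' 45
python3 -m creep '0 0 0 0 0 -0.5 1; 0 0 0 0 0 -1.5 1; 0 0 0 0 0 -3 1; 0 0 0 0 0 -6 1; 0 0 0 0 0 -10 1; 0 0 0 0 0 -14 1; 0 0 0 0 0 -17 1; 0 0 0 0 0 -19 1' 45
python3 -c "
from h import *
s=look('w16',['large_square_pot','large_square_holder','large_round_holder'])
plan(0.60,-.13,.24,60)"
```

```text
time: 26.87
eef_pos: [0.4461, 0.2874, 0.0296]
eef_rot: [2.307, 2.132, -0.0]
force: [0.3, 0.7, -0.7]
opening: 0.0855
time: 27.53
eef_pos: [0.4474, 0.2881, 0.2249]
eef_rot: [2.306, 2.131, 0.009]
force: [0.7, -0.3, -0.4]
opening: 0.0851
large_square_pot 0.68 [254 173  56  62] ztop 0.081 rect [0.4452 0.2866] 0.058 0.058 85.5 circ [0.4451 0.2875] 0.0393 2893
large_square_holder 0.57 [254 166  70  62] ztop 0.014 rect [0.446  0.2883] 0.083 0.084 85.4 circ [0.4465 0.2877] 0.0577 828
large_square_holder 0.22 skip
large_round_holder 0.63 [265 287  56  56] ztop 0.014 rect [0.4438 0.1024] 0.083 0.083 75.4 circ [0.4436 0.1018] 0.0426 626
 turn [ 0.002 -0.001  0.445] shift cm [-40.42  18.6   -1.94] | at [0.4465 0.2877 0.2207] yaw 85.5 j6 2.10 open 0.0855 F [-0.  -0.1 -0.2] t 27.7
```

View pics/w16.png

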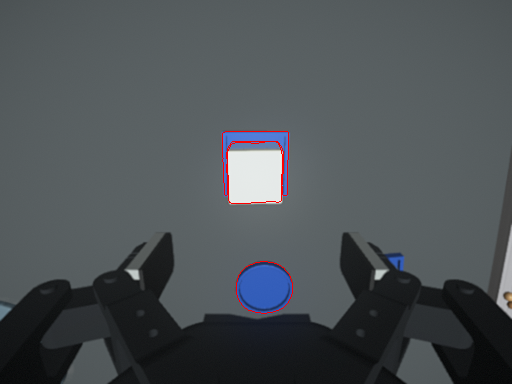

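LS pot seated (254,175), parallel within 0.5°. Now the large round pot.

```bash
python3 -m creep '0 0 0.05 -2.5 1.2 -0.5 1; 0 0 0.12 -6 2.8 -1 1; 0 0 0.2 -9.7 4.5 -1.5 1; 0 0 0.3 -13.4 6.2 -1.9 1; 0 0 0.4 -17 7.8 -1.9 1; 0 0 0.445 -20.7 9.5 -1.9 1; 0 0 0.445 -24.4 11.2 -1.9 1; 0 0 0.445 -28 12.9 -1.9 1' 45
python3 -c "
from h import *
plan(0.60,-.13,.24,60)"
```

```text
time: 28.4
eef_pos: [0.5517, -0.0038, 0.237]
eef_rot: [-2.719, -1.569, 0.004]
force: [0.5, 0.4, -0.8]
opening: 0.0853
 turn [-0.003  0.001 -0.001] shift cm [-8.51 10.5  -0.33] | at [ 0.5517 -0.0038  0.237 ] yaw 60.0 j6 1.97 open 0.0853 F [ 0.5  0.4 -0.8] t 28.4
```

```bash
python3 -m creep '0 0 0 -2.2 2.7 0 1; 0 0 0 -4.5 5.5 0 1; 0 0 0 -6.5 8 0 1; 0 0 0 -7.8 9.7 0 1; 0 0 0 -8 10 0 1; 0 0 0 -8 10 0 1; 0 0 0 -8 10 0 1; 0 0 0 -8 10 0 1' 45
python3 -c "
from h import *
s=look('w17',['large_round_pot','small_round_pot','small_square_pot'])
plan(0.6142,-.0918,.13,60)"
```

```text
time: 29.07
eef_pos: [0.5984, -0.1197, 0.2382]
eef_rot: [-2.719, -1.571, 0.002]
force: [0.1, 0.1, 0.1]
opening: 0.0855
large_round_pot 0.71 [257 141  53  52] ztop 0.076 rect [ 0.6144 -0.0914] 0.055 0.057 59.5 circ [ 0.6144 -0.0913] 0.029 2159
small_round_pot 0.87 [336 274  29  45] ztop 0.065 rect [ 0.6102 -0.3099] 0.033 0.026 89.4 circ [ 0.6137 -0.3097] 0.017 384
small_square_pot 0.67 [173   6  29  11] ztop 0.034 rect [0.6013 0.0904] 0.006 0.001 2.0 circ [0.6013 0.0905] 0.0029 16
 turn [ 0.    -0.     0.001] shift cm [ 3.21 -0.09 10.9 ] | at [ 0.599 -0.12   0.239] yaw 60.1 j6 1.79 open 0.0856 F [-0.2  0.8  0.3] t 29.3
```

View pics/w17.png

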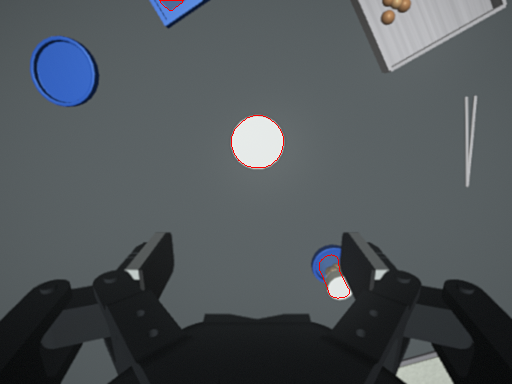

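LR pot at (257,141), 29 mm radius as given. Move over and check.

```bash
python3 -m creep '0 0 0 1 0 2 1; 0 0 0 2.2 0 4.5 1; 0 0 0 3 -0.1 7.2 1; 0 0 0 3.2 -0.1 9.3 1; 0 0 0 3.2 -0.1 10.5 1; 0 0 0 3.2 -0.1 10.9 1; 0 0 0 3.2 -0.1 10.9 1; 0 0 0 3.2 -0.1 10.9 1' 45
python3 -c "
from h import *
s=look('w18',['large_round_pot'])
plan(0.6144,-.0914,.026,60)"
```

```text
time: 29.93
eef_pos: [0.6147, -0.0928, 0.1307]
eef_rot: [2.72, 1.57, 0.001]
force: [-0.5, 0.1, 0.0]
opening: 0.0852
large_round_pot 0.92 [258 191  77  86] ztop 0.076 rect [ 0.6149 -0.0912] 0.057 0.057 57.5 circ [ 0.6144 -0.0914] 0.029 4406
 turn [ 0.003 -0.001 -0.   ] shift cm [ 0.1  -0.2  10.54] | at [ 0.6154 -0.0932  0.1314] yaw 60.0 j6 1.84 open 0.0851 F [-0.9 -0.5 -0.3] t 30.0
```

View pics/w18.png

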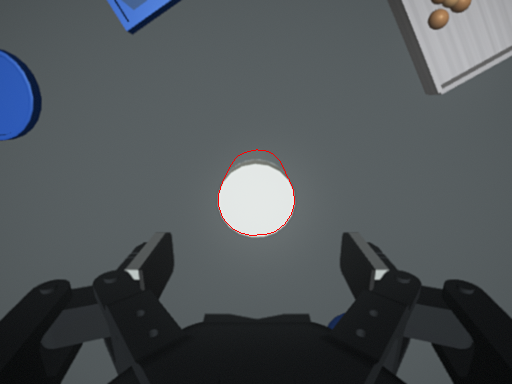

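Pot centred at (257,200). Descend, grip, lift.

```bash
python3 -m creep '0 0 0 0.1 -0.1 2 1; 0 0 0 0.1 -0.1 4 1; 0 0 0 0.1 -0.1 6 1; 0 0 0 0.1 -0.1 8 1; 0 0 0 0.1 -0.1 9.5 1; 0 0 0 0.1 -0.1 10.4 1; 0 0 0 0.1 -0.1 10.5 1; 0 0 0 0.1 -0.1 10.5 1' 45
python3 -m creep '0 0 0 0 0 0 0.5; 0 0 0 0 0 0 0.2; 0 0 0 0 0 0 -0.1; 0 0 0 0 0 0 -0.3; 0 0 0 0 0 0 -0.3; 0 0 0 0 0 0 -0.3; 0 0 0 0 0 0 -0.3; 0 0 0 0 0 0 -0.3' 45
python3 -m creep '0 0 0 0 0 -0.3 -0.3; 0 0 0 0 0 -0.8 -0.3; 0 0 0 0 0 -1.8 -0.3; 0 0 0 0 0 -3 -0.3; 0 0 0 0 0 -4.5 -0.3; 0 0 0 0 0 -5.5 -0.3; 0 0 0 0 0 -6 -0.3; 0 0 0 0 0 -6 -0.3' 45
python3 -c "
from h import *
s=look('w19',['large_round_pot'])
plan(0.4445,.1019,.086,60)"
```

```text
time: 30.7
eef_pos: [0.6143, -0.0918, 0.0253]
eef_rot: [2.721, 1.57, 0.001]
force: [0.2, -0.3, -0.3]
opening: 0.0852
time: 31.37
eef_pos: [0.6153, -0.0919, 0.0265]
eef_rot: [2.719, 1.569, 0.004]
force: [0.4, -0.1, 6.8]
opening: 0.0568
time: 32.03
eef_pos: [0.6151, -0.0919, 0.0866]
eef_rot: [2.719, 1.569, 0.003]
force: [0.4, -0.8, -2.0]
opening: 0.0572
large_round_pot 0.63 [256 245 146 150] ztop 0.136 rect [ 0.6181 -0.0858] 0.045 0.056 61.5 circ [ 0.6146 -0.0909] 0.0289 11810
 turn [-0.  0. -0.] shift cm [  8.28 -24.34  -0.14] | at [ 0.6139 -0.0915  0.0846] yaw 60.0 j6 1.84 open 0.0568 F [-0.1  0.6 -3.2] t 32.1
```

View pics/w19.png

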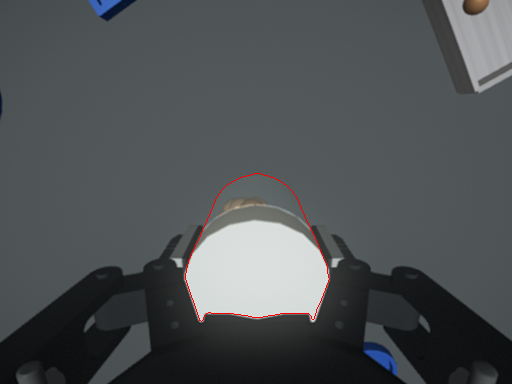

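Held centrally. Carrying to the LR holder.

```bash
python3 -m creep '0 0 0 0.5 -1.3 0 -0.3; 0 0 0 1.4 -4 0 -0.3; 0 0 0 2.4 -7.2 0 -0.3; 0 0 0 3.5 -10.5 0 -0.3; 0 0 0 4.7 -13.8 0 -0.3; 0 0 0 5.8 -17 0 -0.3; 0 0 0 6.8 -20 0 -0.3; 0 0 0 7.4 -22 0 -0.3' 45
python3 -m creep '0 0 0 0.5 -1.3 0 -0.3; 0 0 0 0.8 -2.1 0 -0.3; 0 0 0 0.85 -2.3 0 -0.3; 0 0 0 0.85 -2.3 0 -0.3; 0 0 0 0.85 -2.3 0 -0.3; 0 0 0 0.85 -2.3 0 -0.3; 0 0 0 0.85 -2.3 0 -0.3; 0 0 0 0.85 -2.3 0 -0.3' 45
python3 -c "
from h import *
s=look('w20',['large_round_pot','large_round_holder'])
plan(0.4445,.1019,.032,60)"
```

```text
time: 32.8
eef_pos: [0.4567, 0.0843, 0.0836]
eef_rot: [-2.718, -1.571, 0.005]
force: [-0.3, 0.1, -2.4]
opening: 0.0569
time: 33.47
eef_pos: [0.4455, 0.1009, 0.0848]
eef_rot: [2.722, 1.569, 0.0]
force: [0.3, 1.1, -2.3]
opening: 0.057
large_round_pot 0.64 [256 247 144 146] ztop 0.134 rect [0.4486 0.1071] 0.045 0.057 59.3 circ [0.4459 0.1026] 0.0288 11855
large_round_holder 0.82 [255 178 104  67] ztop 0.014 rect [0.4508 0.115 ] 0.054 0.083 61.4 circ [0.4439 0.1018] 0.042 1190
 turn [ 0.     0.    -0.001] shift cm [ 0.04 -0.09  5.28] | at [0.4451 0.1011 0.0848] yaw 59.9 j6 2.18 open 0.0569 F [-0.4 -0.4 -2.1] t 33.6
```

View pics/w20.png

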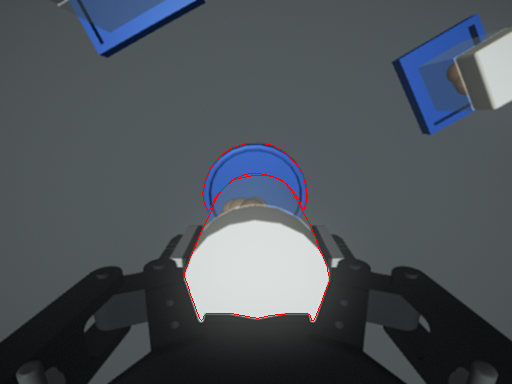

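Pot centred over the holder within 2 mm. Lowering.

```bash
python3 -m creep '0 0 0 0 -0.05 0.5 -0.3; 0 0 0 0 -0.1 1.5 -0.3; 0 0 0 0 -0.1 2.7 -0.3; 0 0 0 0 -0.1 3.7 -0.3; 0 0 0 0 -0.1 4.5 -0.3; 0 0 0 0 -0.1 4.9 -0.3; 0 0 0 0 -0.1 5.1 -0.3; 0 0 0 0 -0.1 5.1 -0.3' 45
python3 -m creep '0 0 0 0 0 0.05 -0.3; 0 0 0 0 0 0.1 -0.3; 0 0 0 0 0 0.15 -0.3; 0 0 0 0 0 0.15 -0.3; 0 0 0 0 0 0.2 -0.3; 0 0 0 0 0 0.2 -0.3; 0 0 0 0 0 0.2 -0.3; 0 0 0 0 0 0.2 -0.3' 45
```

```text
time: 34.28
eef_pos: [0.4437, 0.1019, 0.0334]
eef_rot: [-2.721, -1.57, 0.001]
force: [-0.7, -0.7, -1.8]
opening: 0.057
time: 34.95
eef_pos: [0.444, 0.1019, 0.0318]
eef_rot: [2.721, 1.57, 0.0]
force: [0.4, 0.2, -2.1]
opening: 0.0571
```

```bash
python3 -m creep '0 0 0 0 0 0.03 -0.3; 0 0 0 0 0 0.05 -0.3; 0 0 0 0 0 0.08 -0.3; 0 0 0 0 0 0.1 -0.3; 0 0 0 0 0 0.1 -0.3; 0 0 0 0 0 0.1 -0.3; 0 0 0 0 0 0.1 -0.3; 0 0 0 0 0 0.1 -0.3' 45
```

```text
time: 35.62
eef_pos: [0.444, 0.1019, 0.0315]
eef_rot: [2.721, 1.57, 0.0]
force: [-2.5, -0.8, 6.7]
opening: 0.0569
```

Landed (+6.7 N). Release and retreat.

```bash
python3 -m creep '0 0 0 0 0 0 -0.1; 0 0 0 0 0 0 0.2; 0 0 0 0 0 0 0.5; 0 0 0 0 0 0 0.8; 0 0 0 0 0 0 1; 0 0 0 0 0 0 1; 0 0 0 0 0 0 1; 0 0 0 0 0 0 1' 45
python3 -m creep '0 0 0 0 0 -0.5 1; 0 0 0 0 0 -1.5 1; 0 0 0 0 0 -3 1; 0 0 0 0 0 -6 1; 0 0 0 0 0 -10 1; 0 0 0 0 0 -14 1; 0 0 0 0 0 -17 1; 0 0 0 0 0 -19 1' 45
python3 -m creep '0 0 0 0 0 -1 1; 0 0 0 0 0 -3 1; 0 0 0 0 0 -4 1; 0 0 0 0 0 -4 1; 0 0 0 0 0 -4 1; 0 0 0 0 0 -4 1; 0 0 0 0 0 -4 1; 0 0 0 0 0 -4 1' 45
python3 -c "
from h import *
s=look('w21',['large_round_pot','large_round_holder','large_square_pot','large_square_holder','small_square_pot','small_square_holder'])
s=look('c21',['small_round_pot','small_square_pot','large_round_pot','large_square_pot','spray_bottle','open_cup'],'scene')
print(r.observe()['time'])"
```

```text
time: 36.28
eef_pos: [0.444, 0.1019, 0.0307]
eef_rot: [2.721, 1.57, -0.0]
force: [1.3, 0.9, -0.7]
opening: 0.0852
time: 36.95
eef_pos: [0.4453, 0.1021, 0.2249]
eef_rot: [2.719, 1.569, 0.007]
force: [0.3, 0.5, -0.9]
opening: 0.0855
time: 37.62
eef_pos: [0.4433, 0.1019, 0.2598]
eef_rot: [-2.72, -1.57, 0.003]
force: [-0.4, 0.3, -0.2]
opening: 0.0852
large_round_pot 0.86 [255 163  49  56] ztop 0.081 rect [0.4436 0.1024] 0.057 0.057 87.4 circ [0.4436 0.1021] 0.0291 1853
large_round_pot 0.61 [197  40  66  72] ztop 0.014 rect [0.4457 0.2768] 0.064 0.084 85.5 circ [0.4459 0.2768] 0.0508 524
large_round_holder 0.96 [260 153  62  53] ztop 0.014 rect [0.4504 0.1103] 0.062 0.084 54.1 circ [0.4442 0.1018] 0.0419 450
large_square_pot 0.88 [173  33  87  66] ztop 0.081 rect [0.4449 0.2861] 0.058 0.059 86.1 circ [0.4455 0.2859] 0.04 2700
small_square_pot 0.62 [378  88  57  43] ztop 0.065 rect [0.6158 0.1088] 0.036 0.036 0.8 circ [0.616  0.1089] 0.0245 996
small_square_holder 0.74 [368  92  67  66] ztop 0.014 rect [0.6149 0.1084] 0.062 0.063 0.0 circ [0.6147 0.1082] 0.0439 560
small_round_pot 0.84 [182 274  16  23] ztop 0.065 rect [ 0.6166 -0.3092] 0.031 0.035 58.7 circ [ 0.6174 -0.31  ] 0.0191 108
small_square_pot 0.78 [303 199  16  25] ztop 0.064 rect [0.622  0.1076] 0.036 0.037 5.2 circ [0.6231 0.1068] 0.0224 101
large_round_pot 0.9 [265 163  19  30] ztop 0.080 rect [0.4476 0.1014] 0.054 0.058 75.3 circ [0.4474 0.1011] 0.0307 165
large_square_pot 0.71 [306 139  23  36] ztop 0.080 rect [0.4476 0.2837] 0.062 0.06 84.9 circ [0.4452 0.2865] 0.0389 201
spray_bottle 0.69 [352 100  20  48] ztop 0.152 rect [0.432  0.5201] 0.017 0.037 11.0 circ [0.4292 0.5198] 0.019 40
spray_bottle 0.66 [186 282  24  22] ztop 0.014 rect [ 0.6249 -0.3133] 0.061 0.051 65.2 circ [ 0.6209 -0.3104] 0.0314 75
open_cup 0.77 [ 84 274  33  34] ztop 0.054 rect [ 0.4447 -0.512 ] 0.074 0.078 71.7 circ [ 0.446  -0.5111] 0.0411 113
38.3167
```

View pics/w21.png

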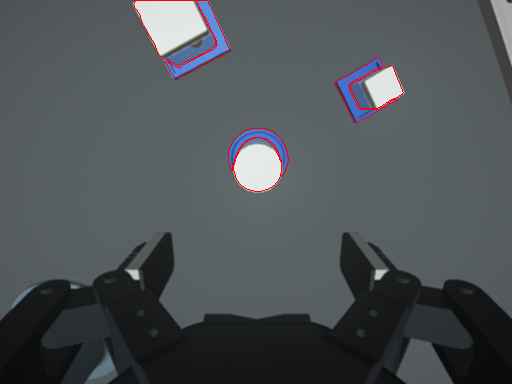

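View pics/c21.png

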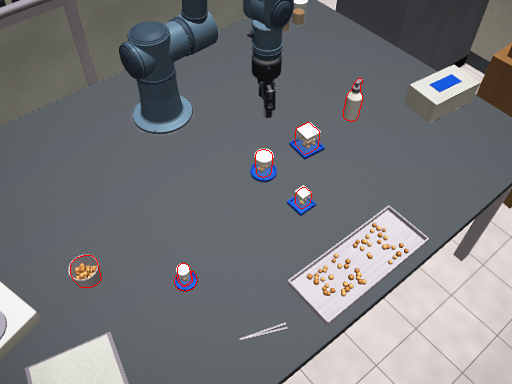

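All four pots stand in their holders: LR (263,163), LS (307,137), SS (302,197), SR (184,275). The bottle (352,100) and cup (85,271) haven't moved. Handing in.

```bash
python3 -c "
from h import *
print(r.finish_job())"
```

```text
the job is handed in; nothing more can be done
None
```

All four pots are standing in the holders of their own shape and size. I handed the job in at about 38 s of the 115 s allowed; no verdict was reported.

- **How they were placed:** I found each pot and holder with the wrist camera, gripped the pot, lowered it in small steps to the recess floor and released it. The two large pots showed contact forces of 7–10 N. For the two small pots no contact force showed, so I released them on measured height, with the underside at most about 1 mm above the floor.
- **Last checks:** By the last wrist-camera views, pot centres are within about 2 mm of their holder centres. Lid tops are at the seated height, allowing for the camera reading about 1.5 mm high. The square pots are parallel to their holders within about 1°. The spray bottle and cup show no movement beyond a few mm of measurement noise.
- **What disagreed:**
  - The scene and side cameras differed by up to about 10 mm, so I worked from the wrist camera.
  - The scene camera puts the small square pot about 6 mm further in x than the wrist camera does, in line with that camera's offset.
  - The networks missed the large square pot once while it was held.
  - In the last views they also gave two false matches: a "large round pot" on the large square holder and a "spray bottle" on the small round holder. I dismissed both from the pictures.

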